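# Open the tape-marked touch-latch door of a wine-cellar cupboard

## Robot

A 6-joint arm with a two-finger parallel gripper is mounted at the origin on the work surface. World frame = base frame: x ahead of the robot, y to its left, z up, the work surface at z = 0. Lengths are in m, angles in degrees, forces in N, time in s.
With the tool pointing down it reaches from about 0.275 to 0.725 m from the base axis. Payload 15.9 kg.
Tool frame: the origin (TCP) lies at the very end of the fingers, on their centre line; the grasp point (between the pads) lies 19 mm behind it; z points along the fingers, y is the direction in which the jaws open and shut (so a half turn about z gives the same grasp; the last joint's range is limited). The gripper opens to 85 mm and grips with 20 to 120 N. Pads are 22 mm wide; open, the fingers measure 114 mm over their backs; the gripper's body (76 mm by 85 mm) begins 54 mm behind the grasp point. The pads swing forward as they close: fully open they stand 13 mm farther back than shut.
Start: joints at [-76.261, 12.198, -1.971, 75.831, 0, 90], TCP at [0.119, -0.486, 0.231] pointing down, gripper open.
Joint ranges: [-170.91, 170.91], [-42.67, 98.43], [-65.05, 77.54], [-120.47, 116.71], [-90, 82.35], [-180, 180]. Speed limits (degrees/s): [108.29, 108.29, 136.94, 147.25, 180, 180].

## Interface

Orientations are given as a 3x3 rotation matrix whose columns are the frame's x, y, z axes.
In Python, from bench import ctrl gives the robot as it stands.
- The arm moves only by the tool jog_arm, never from a script. Its argument "commands" is a list of rows, each an object of numbers: "tx", "ty", "tz": the shift along the tool's x, y, z in cm; "wx", "wy", "wz": the turn, a rotation vector about the tool's x, y, z in degrees; "hand": the gripper's target within -1 to 1 (fully open at 1, half-way at 0, shut at -1). A call has 1 to 12 rows; each row shifts and turns the commanded pose from where the row before left it, along the tool's axes as they then stand; what a row does not reach is not made up. A row lasts 1/8 s, in which the tool goes at most 62.5 mm and 10.7 degrees, less where a joint would pass 70% of its speed; a pose out of reach is approached as far as the arm can. A call with a gripper value outside its range is refused whole. The fingers move at their own pace and stop on an object; the grip force is fixed at half the most. Time passes only in rows, so rows that do not move let the fingers close. It gives the time, the measured TCP pose, the force and the opening at its end, in the units of the state.
- ctrl.state(): the state, without advancing time (a new reading comes with each control period).
- ctrl.read_camera(name): name is "side" or "top"; returns the picture (480x640x3 uint8, blue, green, red); there is no depth.
- ctrl.calibration(name): a dict with "vfov" (degrees; the focal length in pixels is half the picture's height over the tangent of half this angle, whatever the lens; pixels are square), "cx", "cy" (the principal point, pixels), "extrinsics" (4x4, takes a point from camera to world coordinates). Camera axes: x right, y down, z forward; pixel columns grow to the right and rows downward; lengths in m; the calibration is good to about 2 mm. A picture is of the moment at which its call begins. calibration takes no time and is no camera call.
- ctrl.job_done(): hands the job in, once; it reports no verdict.
The state is a dict: "time_s": time; "joints": joint angles; "qvel": joint speeds; "joint_efforts": joint torques, N m; "tool_pos": TCP position; "ee_rot": TCP orientation; "wrist_force": force on the tool from outside, world axes, zero at the start; "ft_torque": the same for the moment, N m; "opening": finger opening in m.
Only numpy, scipy, OpenCV 4.12 (cv2) and the standard library are available. Lean on these libraries where they do the work, as an engineer would, in place of code of your own. Each camera call takes 0.05 s, during which the arm holds its last target.

## Task

Open the cupboard door that is marked with green tape on the cupboard's top: press its free edge in until the push catch lets go, draw back so that it springs ajar by itself, then put a fingertip behind the edge and swing the door wide open, about square to the cupboard's front, and leave it so. The yellow-marked door stays shut. Only touch and push: do not grip the door, and do not lift, shift or knock over anything else on the counter or on the cupboard.

Things in the scene. Friction and masses are not known exactly. Their poses are not given: they have to be found in the camera images.
- cupboard: Low oak cupboard fixed to the counter, 200 deep, 430 wide, 220 high, front towards the robot. Origin: centre of its underside; x to its back, y to its left end, z up. Two handleless charcoal-framed glass doors cover its front, 6 mm before the oak, each 213 wide, 216 high, 22 thick, tops flush with its top, hinged at its outer ends; their free edges meet in the middle with a 3 mm gap.
- door_left (a joint): Swing of the left-hand door (hinge at the +y end), rad: 0 caught shut, positive open, stop at 1.6. Pushes in to a firm stop at -0.028 (6 mm at the free edge). The catch lets go at about -0.016 (3 to 4 mm, 5 to 6 N at the free edge); when the finger draws back a spring drives the door to about 0.3 to 0.4. From there it moves lightly (under 2 N) and stays where left. Pushed back, it springs out again.
- door_left_edge (a point): Point on the outer (robot-side) face of the left-hand door's frame, near its free edge: 190 mm from the hinge line along the door, 24 mm in from the free edge, 19 mm below the door's top edge. It moves with the door. The place to press.
- door_left_hinge (a point): Point on the hinge line of the left-hand door (upright axis), at the same height as the edge point, in the plane of the door's inner face; the outer face lies 22 mm before this plane.
- door_left_face: Outer layer of the left-hand door: charcoal frame 38 wide with a glass pane, 18 thick. Origin on the hinge line at the height of the counter; with the door shut its axes are the cupboard's, and it turns with the door.
- door_left_back: Inner layer of the left-hand door: oak lining 4 thick behind the frame, set in 4 mm from the edges. Origin and axes as the outer layer.
- door_right (a joint): Swing of the right-hand door (hinge at the -y end), rad: 0 caught shut, positive open, stop at 1.6. Pushes in to a firm stop at -0.028 (6 mm at the free edge). The catch lets go at about -0.016 (3 to 4 mm, 5 to 6 N at the free edge); when the finger draws back a spring drives the door to about 0.3 to 0.4. From there it moves lightly (under 2 N) and stays where left. Pushed back, it springs out again.
- door_right_edge (a point): Point on the outer (robot-side) face of the right-hand door's frame, near its free edge: 190 mm from the hinge line along the door, 24 mm in from the free edge, 19 mm below the door's top edge. It moves with the door. The place to press.
- door_right_hinge (a point): Point on the hinge line of the right-hand door (upright axis), at the same height as the edge point, in the plane of the door's inner face; the outer face lies 22 mm before this plane.
- door_right_face: Outer layer of the right-hand door: charcoal frame 38 wide with a glass pane, 18 thick. Origin on the hinge line at the height of the counter; with the door shut its axes are the cupboard's, and it turns with the door.
- door_right_back: Inner layer of the right-hand door: oak lining 4 thick behind the frame, set in 4 mm from the edges. Origin and axes as the outer layer.
- green_tape: Piece of green masking tape, 48 by 60 mm, stuck flat on the front part of the cupboard's top, about 120 mm to the left or right of its middle, just behind the door that is to be opened. Origin: its centre.
- yellow_tape: The same in yellow, behind the other door, which is to stay shut.
- wine_bottle: Green wine bottle, 76 diameter, 300 high, standing on the counter. Origin: centre of its underside.
- screw_bin: Open yellow bin of screws, 110 x 100 x 70 high. Origin: centre of its underside.
- spray_bottle: Black spray bottle with a yellow trigger head, 72 diameter, 232 high. Origin: centre of its underside.
- spirit_level: Short yellow spirit level standing on its edge, 250 x 22 x 50 high. Origin: centre of its underside.
- tape_measure: Yellow and black tape measure, 75 x 40 x 70 high. Origin: centre of its underside.
- tape_roll: Roll of green masking tape lying flat on the cupboard's top, 90 outer diameter, 36 high. Origin: centre of its underside.
- carafe: Glass carafe, 100 diameter, 155 high, on the cupboard's top. Origin: centre of its underside.
- wine_glass: Stemmed wine glass, 70 diameter, 160 high, on the cupboard's top. Origin: centre of its underside.

How it is judged (in metres and radians):
On the way, in this order (a step that is already met when the one before it is completed fails the run):
1. the green-marked door has sprung ajar by itself (more than 0.15 rad, not touched by the fingers, not yet swung open) (((y of green_tape in the frame of cupboard above 0 m and value of joint door_left between 0.15 and 0.7 rad and contact force between the fingers and door_left_face below 0.2 N and contact force between the fingers and door_left_back below 0.2 N) or (y of green_tape in the frame of cupboard below 0 m and value of joint door_right between 0.15 and 0.7 rad and contact force between the fingers and door_right_face below 0.2 N and contact force between the fingers and door_right_back below 0.2 N))), for 0.2 s.
2. that door has been swung wide open (more than 1.2 rad) (((y of green_tape in the frame of cupboard above 0 m and value of joint door_left above 1.2 rad) or (y of green_tape in the frame of cupboard below 0 m and value of joint door_right above 1.2 rad))), for 0.2 s.
At the end, for the whole second after the job is handed in: The green-marked door stands still at more than 1.2 rad (about 70 degrees) open, the other door is shut (under 0.04 rad), and every loose thing is upright within 30 mm of where it started (((y of green_tape in the frame of cupboard above 0 m and value of joint door_left above 1.2 rad and value of joint door_right below 0.04 rad and velocity of joint door_left between -0.05 and 0.05 rad/s) or (y of green_tape in the frame of cupboard below 0 m and value of joint door_right above 1.2 rad and value of joint door_left below 0.04 rad and velocity of joint door_right between -0.05 and 0.05 rad/s)) and distance of each of wine_bottle, screw_bin, spray_bottle, spirit_level, tape_measure, tape_roll, carafe, wine_glass from where it was at the start of the episode below 0.03 m and angle between each of wine_bottle, screw_bin, spray_bottle, spirit_level, tape_measure, tape_roll, carafe, wine_glass's own z axis and vertical below 0.2 rad); the robot touches nothing.
It fails at once if the yellow-marked door was let go or opened (over 0.04 rad) ((y of green_tape in the frame of cupboard above 0 m and value of joint door_right above 0.04 rad) or (y of green_tape in the frame of cupboard below 0 m and value of joint door_left above 0.04 rad)).
It fails at once if the door was pinched: the fingers press on its outer and inner side at once (over 2 N each) ((contact force between the fingers and door_left_face above 2 N and contact force between the fingers and door_left_back above 2 N) or (contact force between the fingers and door_right_face above 2 N and contact force between the fingers and door_right_back above 2 N)).
It fails at once if a loose thing was lifted or shifted by more than 30 mm (distance of any of wine_bottle, screw_bin, spray_bottle, spirit_level, tape_measure, tape_roll, carafe, wine_glass from where it was at the start of the episode above 0.03 m).
It fails at once if a loose thing was tipped by more than 0.35 rad (angle between any of wine_bottle, screw_bin, spray_bottle, spirit_level, tape_measure, tape_roll, carafe, wine_glass's own z axis and vertical above 0.35 rad).
It also fails if it takes over 51 s, if anything falls off the work surface, if the arm or the gripper's body presses on something with over 40 N, if the wrist force passes 120 N, or if a joint passes its speed limit or range.

## Working session

There is one attempt and no reset: what is moved stays moved. The work goes in short steps, Python scripts to look and compute and a tool call to move; the robot and the scene stay as the last step left them, time stands still between calls to the robot, and variables do not carry over. Pictures are saved under pics/ and viewed, and the job is handed in when it is done.

Besides the shell and the picture viewer there is one more tool, called in YAML: its name, and indented under it one key for each argument. jog_arm: Moves the arm, as the interface text tells. Its arguments: {"type":"object","properties":{"commands":{"type":"array"}},"required":["commands"]}

```bash
mkdir -p pics; python3 - <<'E'
from bench import ctrl
import cv2
for n in("side","top"):
    cv2.imwrite(f"pics/{n}0.png",ctrl.read_camera(n)); c=ctrl.calibration(n);print(n,c)
print(ctrl.state())
E
```

```text
side {'vfov': 56.124392308835695, 'cx': 320.9630992839225, 'cy': 239.52443182153752, 'extrinsics': array([[-0.80357751, -0.56952067,  0.17294332,  0.39518182],
       [-0.59517385,  0.76614367, -0.24247055,  0.2668086 ],
       [ 0.00559256, -0.29777522, -0.95461963,  1.14868714],
       [ 0.        ,  0.        ,  0.        ,  1.        ]])}
top {'vfov': 49.01720810700065, 'cx': 323.1552428407872, 'cy': 240.9311291506385, 'extrinsics': array([[ 7.46205609e-03, -9.95875974e-01,  9.04177110e-02,
         4.74141004e-01],
       [-9.99972067e-01, -7.47009418e-03,  2.49512410e-04,
         1.35402777e-03],
       [ 4.26945402e-04, -9.04170472e-02, -9.95903899e-01,
         1.45679331e+00],
       [ 0.00000000e+00,  0.00000000e+00,  0.00000000e+00,
         1.00000000e+00]])}
{'time_s': 0.1, 'joints': array([-7.62602739e+01,  1.22230607e+01, -2.00342793e+00,  7.58327369e+01,
        3.16850210e-03,  8.99994857e+01]), 'qvel': array([-0.12883467, -0.06172152,  0.13816172, -0.00030277, -0.17061775,
       -0.02839124]), 'joint_efforts': array([-2.09845879e-03, -6.87248898e+01,  4.87803268e+01,  1.22783592e-02,
       -4.15600925e-05,  1.94351014e-05]), 'tool_pos': array([ 0.11869915, -0.48538694,  0.2308647 ]), 'ee_rot': array([[ 9.71382554e-01,  2.37520307e-01, -1.91792809e-04],
       [ 2.37520378e-01, -9.71382023e-01,  1.01723568e-03],
       [ 5.53100439e-05, -1.03367969e-03, -9.99999464e-01]]), 'wrist_force': array([ 0.07665739,  0.04791244, -0.30778107]), 'ft_torque': array([-0.02576441,  0.01984533, -0.02951078]), 'opening': 0.08575290853135767}
```

View pics/side0.png

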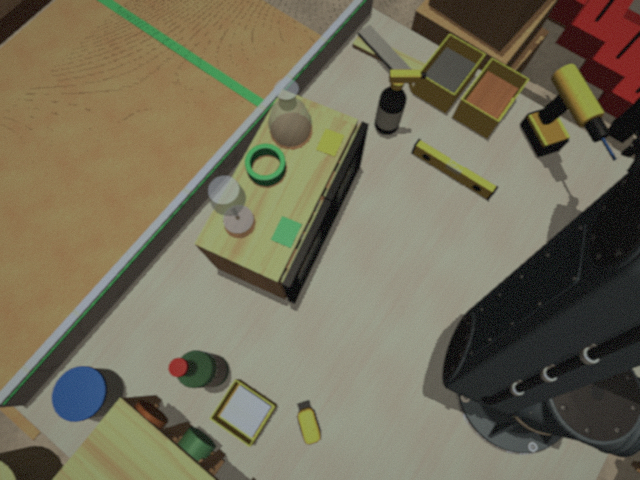

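View pics/top0.png

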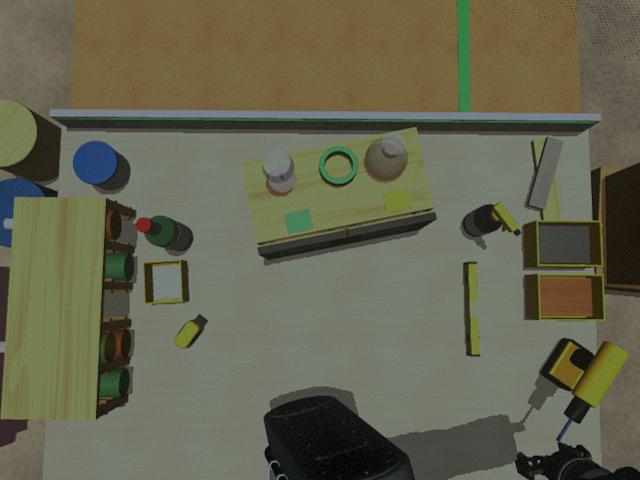

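The green tape (298,220 in the top view) lies behind the left (+y) door, the yellow tape (397,201) behind the right one. I'll enlarge the cupboard.

```bash
python3 - <<'E'
import cv2
a=cv2.imread("pics/top0.png")[120:270,235:445]
cv2.imwrite("pics/topc.png",cv2.resize(cv2.convertScaleAbs(a,alpha=1.5),None,fx=3.8,fy=3.8,interpolation=cv2.INTER_CUBIC))
a=cv2.imread("pics/side0.png")[90:310,190:380]
cv2.imwrite("pics/sidec.png",cv2.resize(cv2.convertScaleAbs(a,alpha=1.5),None,fx=2.7,fy=2.7,interpolation=cv2.INTER_CUBIC))
E
```

```text
(no output)
```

View pics/topc.png

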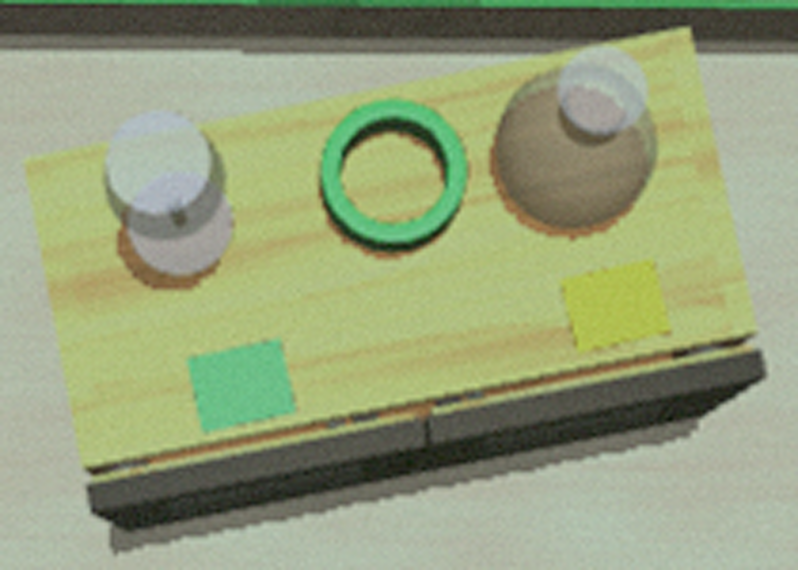

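View pics/sidec.png

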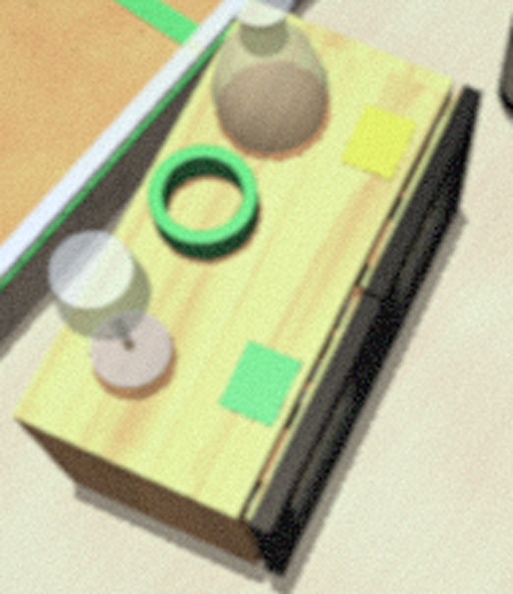

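```bash
cat > h.py <<'E'
import numpy as np, json
from bench import ctrl
def ray(n,u,v):
    c=ctrl.calibration(n); f=240/np.tan(np.radians(c['vfov']/2)); E=c['extrinsics']
    return E[:3,3], E[:3,:3]@np.array([(u-c['cx'])/f,(v-c['cy'])/f,1])
def atz(n,u,v,z):
    o,d=ray(n,u,v); return (o+d*(z-o[2])/d[2])[:2]
def proj(n,p):
    c=ctrl.calibration(n); f=240/np.tan(np.radians(c['vfov']/2)); E=c['extrinsics']
    q=E[:3,:3].T@(np.asarray(p)-E[:3,3]); return np.array([f*q[0]/q[2]+c['cx'],f*q[1]/q[2]+c['cy']])
E
python3 - <<'E'
from h import *
from scipy.optimize import least_squares
S={'top':(3.8,235,120),'side':(2.7,190,90)}
full=lambda n,u,v:((u+.5)/S[n][0]-.5+S[n][1],(v+.5)/S[n][0]-.5+S[n][2])
obs=[('top',26,158,.1,.215),('top',690,28,.1,-.215),('top',755,332,-.1,-.215),('top',88,467,-.1,.215),
('side',15,415,.1,.215),('side',242,517,-.1,.215),('side',452,82,-.1,-.215)]
W=[atz(n,*full(n,u,v),.22) for n,u,v,_,_ in obs]
L=np.array([o[3:] for o in obs]);W=np.array(W);print(W.round(4))
def P(p,L):
    c,s=np.cos(p[2]),np.sin(p[2]);return L@np.array([[c,-s],[s,c]]).T+p[:2]
for sel in(slice(0,4),slice(4,7),slice(0,7)):
    r=least_squares(lambda p:(P(p,L[sel])-W[sel]).ravel(),[.7,0,0]);print(r.x,np.degrees(r.x[2]),(r.fun*1e3).round(1))
p=r.x
f=lambda x,y:P(p,np.array([[x,y]]))[0].round(4)
print('hinge',f(-.106,.215),'edgeL pt',f(-.128,.025),'gap',f(-.128,0), 'dir',np.cos(p[2]),np.sin(p[2]))
for n in('top','side'):
  for u,v in {'top':[(166,282),(190,332),(298,220)],'side':[]}[n]: print(n,u,v,atz(n,u,v,.05))
print('level',atz('top',470,310,.05),atz('top',475,355,.05),'bottle',atz('top',145,225,.3),'spray',atz('top',480,222,.1))
E
```

```text
[[ 0.7764  0.1985]
 [ 0.8634 -0.2202]
 [ 0.6692 -0.2592]
 [ 0.5815  0.1558]
 [ 0.7753  0.1993]
 [ 0.5791  0.1567]
 [ 0.6707 -0.2569]]
[ 0.7226426  -0.03128431  0.20664669] 11.839983273112932 [-0.   1.2  1.2 -1.  -0.4 -3.1 -0.8  2.8]
[ 0.72278875 -0.02996308  0.21347041] 12.230953489020948 [-0.4  2.   0.4  2.3 -0.  -4.3]
[ 0.72258878 -0.03080599  0.20916259] 11.984133917507409 [-0.7  1.8  1.6 -0.1  0.2 -2.7 -1.4  3.   0.4  1.   1.   2.1 -1.2 -5. ]
hinge [0.5743 0.1575] edgeL pt [ 0.5922 -0.0329] gap [ 0.5974 -0.0574] dir 0.978205137174489 0.20764081873619944
top 166 282 [0.4888623  0.41955949]
top 190 332 [0.3576763  0.35163458]
top 298 220 [0.65795334 0.06987059]
level [ 0.42085972 -0.38909957] [ 0.30341596 -0.40017285] bottle [0.61159726 0.39602213] spray [ 0.64973985 -0.40522008]
```

The cupboard fit has residuals of 5 mm or less: centre (0.7226, -0.031), yaw 12°. The tool x axis is already nearly along the cupboard's x. I'll close the fingers, lift, align, and travel to in front of the left door's edge.

jog_arm:
  commands:
    - {"tz": -3,"wz": 1.7,"hand": -1}
    - {"tz": -3,"hand": -1}
    - {"tx": 3.7,"ty": -2.45,"hand": -1}
    - {"tx": 3.7,"ty": -2.45,"hand": -1}
    - {"tx": 3.7,"ty": -2.45,"hand": -1}
    - {"tx": 3.7,"ty": -2.45,"hand": -1}
    - {"tx": 3.7,"ty": -2.45,"hand": -1}
    - {"tx": 3.7,"ty": -2.45,"hand": -1}
    - {"tx": 3.7,"ty": -2.45,"hand": -1}
    - {"tx": 3.7,"ty": -2.45,"hand": -1}
    - {"tx": 3.7,"ty": -2.45,"hand": -1}
    - {"tx": 3.7,"ty": -2.45,"hand": -1}

```text
invalid input
```

```bash
cat >> h.py <<'E'
Y=0.20916; C0=np.array([.7226,-.0308]); RC=np.array([[np.cos(Y),-np.sin(Y)],[np.sin(Y),np.cos(Y)]])
def rep():
    s=ctrl.state(); q=RC.T@(s['tool_pos'][:2]-C0)
    print('t',round(s['time_s'],2),'cup xy',q.round(4),'z',round(s['tool_pos'][2],4),'F',(RC.T@s['wrist_force'][:2]).round(2),s['wrist_force'][2].round(2),'op',round(s['opening'],3))
    print('yaw err',np.degrees(np.arctan2(s['ee_rot'][1,0],s['ee_rot'][0,0])-Y).round(2),s['ee_rot'][:,2].round(3),s['joints'].round(1))
E
python3 -c "
from h import *;rep()"
```

```text
t 0.1 cup xy [-0.6851 -0.3193] z 0.2309 F [0.08 0.03] -0.31 op 0.086
yaw err 1.76 [-0.     0.001 -1.   ] [-76.3  12.2  -2.   75.8   0.   90. ]
```

jog_arm:
  commands:
    - {"tx": 0,"ty": 0,"tz": -3,"wx": 0,"wy": 0,"wz": 1.7,"hand": -1}
    - {"tx": 0,"ty": 0,"tz": -3,"wx": 0,"wy": 0,"wz": 0,"hand": -1}

```text
time_s: 0.35
tool_pos: [0.1187, -0.4853, 0.2917]
ee_rot: [[0.978, 0.208, -0.0], [0.208, -0.978, 0.001], [-0.0, -0.001, -1.0]]
wrist_force: [-0.0, -0.3, 0.8]
opening: 0.0518
```

All seven keys are needed in every row. Travelling on.

jog_arm:
  commands:
    - {"tx": 3.7,"ty": -2.45,"tz": 0,"wx": 0,"wy": 0,"wz": 0,"hand": -1}
    - {"tx": 3.7,"ty": -2.45,"tz": 0,"wx": 0,"wy": 0,"wz": 0,"hand": -1}
    - {"tx": 3.7,"ty": -2.45,"tz": 0,"wx": 0,"wy": 0,"wz": 0,"hand": -1}
    - {"tx": 3.7,"ty": -2.45,"tz": 0,"wx": 0,"wy": 0,"wz": 0,"hand": -1}
    - {"tx": 3.7,"ty": -2.45,"tz": 0,"wx": 0,"wy": 0,"wz": 0,"hand": -1}
    - {"tx": 3.7,"ty": -2.45,"tz": 0,"wx": 0,"wy": 0,"wz": 0,"hand": -1}
    - {"tx": 3.7,"ty": -2.45,"tz": 0,"wx": 0,"wy": 0,"wz": 0,"hand": -1}
    - {"tx": 3.7,"ty": -2.45,"tz": 0,"wx": 0,"wy": 0,"wz": 0,"hand": -1}
    - {"tx": 3.7,"ty": -2.45,"tz": 0,"wx": 0,"wy": 0,"wz": 0,"hand": -1}
    - {"tx": 3.7,"ty": -2.45,"tz": 0,"wx": 0,"wy": 0,"wz": 0,"hand": -1}
    - {"tx": 3.7,"ty": -2.45,"tz": 0,"wx": 0,"wy": 0,"wz": 0,"hand": -1}
    - {"tx": 3.7,"ty": -2.45,"tz": 0,"wx": 0,"wy": 0,"wz": 0,"hand": -1}

```text
time_s: 1.85
tool_pos: [0.4924, -0.1043, 0.2911]
ee_rot: [[0.978, 0.209, -0.0], [0.209, -0.978, 0.0], [-0.0, -0.0, -1.0]]
wrist_force: [0.3, -0.8, -0.4]
opening: 0.0
```

```bash
python3 -c "
from h import *;rep()"
```

```text
t 1.85 cup xy [-0.2404 -0.0241] z 0.2911 F [ 0.08 -0.85] -0.42 op 0.0
yaw err 0.06 [-0.  0. -1.] [-12.   12.6   7.1  84.6  -0.  156. ]
```

jog_arm:
  commands:
    - {"tx": 2.5,"ty": -2.7,"tz": 0,"wx": 0,"wy": 0,"wz": 0,"hand": -1}
    - {"tx": 2,"ty": -2.7,"tz": 3,"wx": 0,"wy": 0,"wz": 0,"hand": -1}
    - {"tx": 0,"ty": 0,"tz": 3.5,"wx": 0,"wy": 0,"wz": 0,"hand": -1}
    - {"tx": 0,"ty": 0,"tz": 3.1,"wx": 0,"wy": 0,"wz": 0,"hand": -1}
    - {"tx": 0,"ty": 0,"tz": 0,"wx": 0,"wy": 0,"wz": 0,"hand": -1}

```text
time_s: 2.48
tool_pos: [0.5229, -0.0431, 0.1935]
ee_rot: [[0.978, 0.209, -0.004], [0.209, -0.978, 0.0], [-0.004, -0.001, -1.0]]
wrist_force: [-0.2, 0.3, 0.9]
opening: 0.0003
```

```bash
python3 - <<'E'
from h import *;import cv2
rep()
for n in("side","top"):
    a=ctrl.read_camera(n); a=a[120:350,170:410] if n=="side" else a[130:330,235:445]
    cv2.imwrite(f"pics/{n}1.png",cv2.resize(cv2.convertScaleAbs(a,alpha=1.5),None,fx=2.6,fy=2.6,interpolation=cv2.INTER_CUBIC))
E
```

```text
t 2.48 cup xy [-0.1979  0.0294] z 0.1935 F [-0.12  0.32] 0.85 op 0.0
yaw err 0.07 [-0.004  0.    -1.   ] [ -4.7  15.9  -2.7  71.7   0.  163.2]
```

View pics/side1.png

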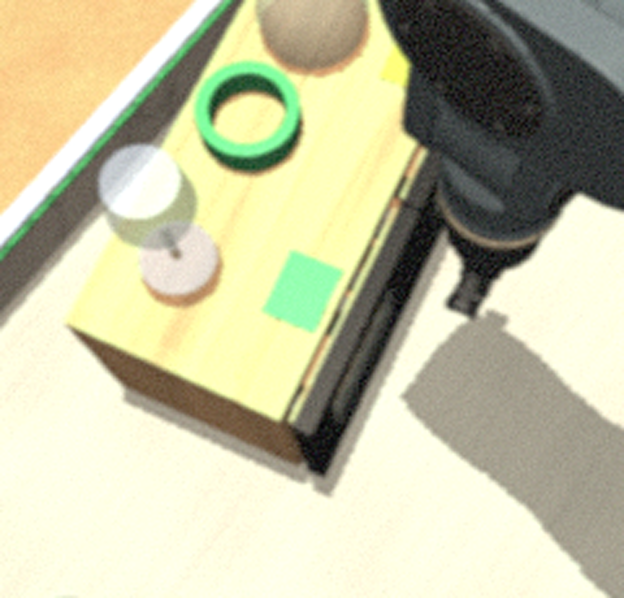

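View pics/top1.png

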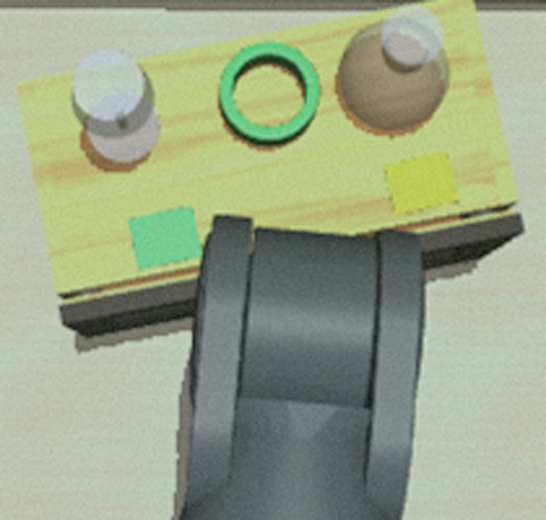

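Clear all round; the closed fingers stand about 6 cm before the left door (fingertip at 465,300 in the side crop). Approaching to light contact.

jog_arm:
  commands:
    - {"tx": 2.5,"ty": 0,"tz": 0,"wx": 0,"wy": 0,"wz": 0,"hand": -1}
    - {"tx": 1.5,"ty": 0,"tz": 0,"wx": 0,"wy": 0,"wz": 0,"hand": -1}
    - {"tx": 0.7,"ty": 0,"tz": 0,"wx": 0,"wy": 0,"wz": 0,"hand": -1}
    - {"tx": 0.3,"ty": 0,"tz": 0,"wx": 0,"wy": 0,"wz": 0,"hand": -1}
    - {"tx": 0,"ty": 0,"tz": 0,"wx": 0,"wy": 0,"wz": 0,"hand": -1}

```text
time_s: 3.2
tool_pos: [0.5732, -0.033, 0.1957]
ee_rot: [[0.978, 0.209, 0.0], [0.209, -0.978, -0.0], [0.0, 0.0, -1.0]]
wrist_force: [-0.1, -0.1, -0.9]
opening: -0.0003
```

```bash
python3 -c "
from h import *;rep()"
```

```text
t 3.2 cup xy [-0.1466  0.0289] z 0.1957 F [-0.08 -0.13] -0.91 op -0.0
yaw err 0.05 [ 0. -0. -1.] [ -3.3  21.5   5.5  74.    0.  164.7]
```

jog_arm:
  commands:
    - {"tx": 0.4,"ty": 0,"tz": 0,"wx": 0,"wy": 0,"wz": 0,"hand": -1}
    - {"tx": 0.3,"ty": 0,"tz": 0,"wx": 0,"wy": 0,"wz": 0,"hand": -1}
    - {"tx": 0,"ty": 0,"tz": 0,"wx": 0,"wy": 0,"wz": 0,"hand": -1}

```text
time_s: 3.58
tool_pos: [0.5803, -0.0314, 0.1953]
ee_rot: [[0.978, 0.209, -0.0], [0.209, -0.978, 0.0], [-0.0, -0.0, -1.0]]
wrist_force: [0.3, 0.3, 0.1]
opening: 0.0
```

```bash
python3 -c "
from h import *;rep()"
```

```text
t 3.58 cup xy [-0.1394  0.029 ] z 0.1953 F [0.32 0.19] 0.09 op 0.0
yaw err 0.06 [-0.  0. -1.] [ -3.1  22.4   6.7  74.3   0.  164.9]
```

jog_arm:
  commands:
    - {"tx": 0.2,"ty": 0,"tz": 0,"wx": 0,"wy": 0,"wz": 0,"hand": -1}
    - {"tx": 0.1,"ty": 0,"tz": 0,"wx": 0,"wy": 0,"wz": 0,"hand": -1}
    - {"tx": 0,"ty": 0,"tz": 0,"wx": 0,"wy": 0,"wz": 0,"hand": -1}

```text
time_s: 3.95
tool_pos: [0.5827, -0.031, 0.1953]
ee_rot: [[0.978, 0.208, -0.001], [0.208, -0.978, -0.0], [-0.001, 0.0, -1.0]]
wrist_force: [-4.2, -1.1, 2.1]
opening: 0.0002
```

```bash
python3 -c "
from h import *;rep()"
```

```text
t 3.95 cup xy [-0.1369  0.0289] z 0.1953 F [-4.34 -0.21] 2.11 op 0.0
yaw err 0.05 [-0.001 -0.    -1.   ] [ -3.   22.7   7.2  74.5  -0.  164.9]
```

Contact came where expected, with 4.3 N now. Pressing further.

jog_arm:
  commands:
    - {"tx": 0.1,"ty": 0,"tz": 0,"wx": 0,"wy": 0,"wz": 0,"hand": -1}
    - {"tx": 0.1,"ty": 0,"tz": 0,"wx": 0,"wy": 0,"wz": 0,"hand": -1}
    - {"tx": 0,"ty": 0,"tz": 0,"wx": 0,"wy": 0,"wz": 0,"hand": -1}

```text
time_s: 4.32
tool_pos: [0.5846, -0.0307, 0.1953]
ee_rot: [[0.978, 0.208, -0.001], [0.208, -0.978, -0.001], [-0.001, 0.0, -1.0]]
wrist_force: [-5.1, -2.6, 1.8]
opening: -0.0
```

```bash
python3 -c "
from h import *;rep()"
```

```text
t 4.33 cup xy [-0.135   0.0287] z 0.1953 F [-5.55 -1.44] 1.82 op -0.0
yaw err 0.04 [-0.001 -0.001 -1.   ] [ -3.   22.9   7.5  74.6  -0.  165. ]
```

jog_arm:
  commands:
    - {"tx": 0.1,"ty": 0,"tz": 0,"wx": 0,"wy": 0,"wz": 0,"hand": -1}
    - {"tx": 0,"ty": 0,"tz": 0,"wx": 0,"wy": 0,"wz": 0,"hand": -1}

```text
time_s: 4.58
tool_pos: [0.5856, -0.0306, 0.1953]
ee_rot: [[0.978, 0.208, -0.001], [0.208, -0.978, -0.001], [-0.001, 0.001, -1.0]]
wrist_force: [-4.4, -3.1, 2.0]
opening: 0.0
```

```bash
python3 -c "
from h import *;rep()"
```

```text
t 4.58 cup xy [-0.134   0.0286] z 0.1953 F [-4.9  -2.13] 1.97 op 0.0
yaw err 0.04 [-0.001 -0.001 -1.   ] [ -3.   23.    7.7  74.7  -0.  165. ]
```

jog_arm:
  commands:
    - {"tx": -3,"ty": 0,"tz": 0,"wx": 0,"wy": 0,"wz": 0,"hand": -1}
    - {"tx": -4,"ty": 0,"tz": 0,"wx": 0,"wy": 0,"wz": 0,"hand": -1}
    - {"tx": -4,"ty": 0,"tz": 0,"wx": 0,"wy": 0,"wz": 0,"hand": -1}
    - {"tx": -4,"ty": 0,"tz": 0,"wx": 0,"wy": 0,"wz": 0,"hand": -1}
    - {"tx": 0,"ty": 0,"tz": 0,"wx": 0,"wy": 0,"wz": 0,"hand": -1}
    - {"tx": 0,"ty": 0,"tz": 0,"wx": 0,"wy": 0,"wz": 0,"hand": -1}
    - {"tx": 0,"ty": 0,"tz": 0,"wx": 0,"wy": 0,"wz": 0,"hand": -1}
    - {"tx": 0,"ty": 0,"tz": 0,"wx": 0,"wy": 0,"wz": 0,"hand": -1}

```text
time_s: 5.58
tool_pos: [0.4398, -0.0614, 0.1951]
ee_rot: [[0.978, 0.209, -0.0], [0.209, -0.978, 0.0], [-0.0, -0.0, -1.0]]
wrist_force: [-0.2, -0.2, -0.2]
opening: -0.0004
```

```bash
python3 - <<'E'
from h import *;import cv2
rep()
for n in("side","top"):
    a=ctrl.read_camera(n); a=a[120:350,170:410] if n=="side" else a[130:330,235:445]
    cv2.imwrite(f"pics/{n}2.png",cv2.resize(cv2.convertScaleAbs(a,alpha=1.5),None,fx=2.6,fy=2.6,interpolation=cv2.INTER_CUBIC))
E
```

```text
t 5.58 cup xy [-0.283   0.0288] z 0.1951 F [-0.23 -0.2 ] -0.25 op -0.0
yaw err 0.07 [-0.  0. -1.] [ -7.9   6.3 -14.3  69.4   0.  160. ]
```

View pics/side2.png

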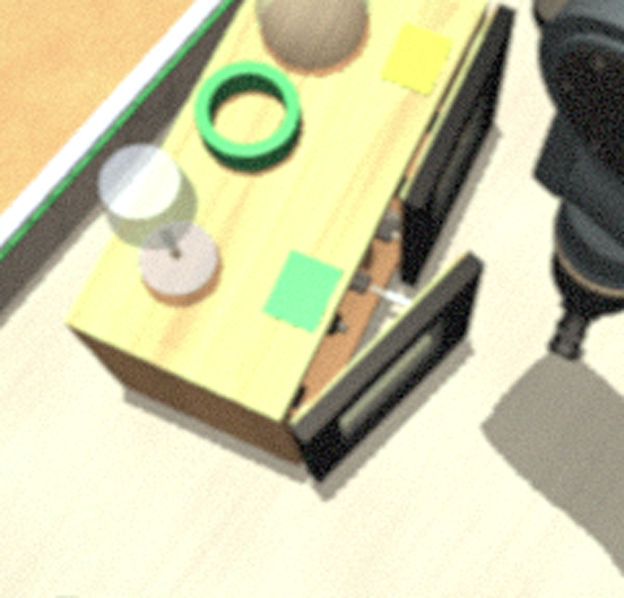

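View pics/top2.png

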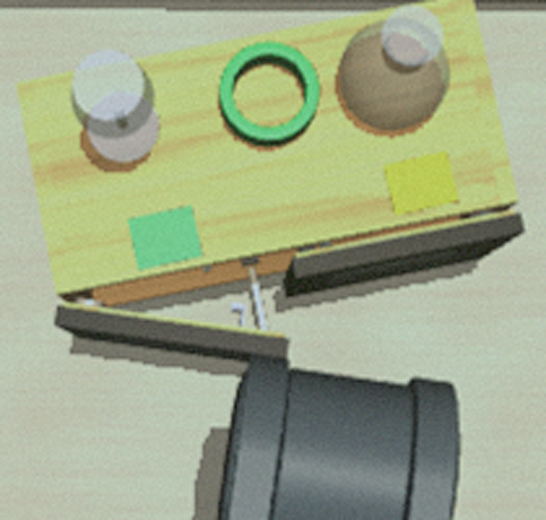

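```bash
python3 - <<'E'
from h import *
g=lambda n,u,v:((u+.5)/2.6-.5+{'top':235,'side':170}[n],(v+.5)/2.6-.5+{'top':130,'side':120}[n])
for n,u,v,l in[('top',289,338,'L inner free'),('top',287,358,'L outer'),('side',447,253,'Linner'),('side',481,262,'Louter'),('top',293,258,'R inner free'),('top',296,277,'R outer'),('top',238,305,'rod'),('top',255,265,'rodbase'),('top',263,330,'rodtip')]:
    q=RC.T@(atz(n,*g(n,u,v),.22)-C0); h=np.array([-.106,.215]); d=q-h
    print(n,l,q.round(4),'r',np.hypot(*d).round(4),'ang',np.arctan2(-d[0],-d[1]).round(3))
E
```

```text
top L inner free [-0.1806  0.0166] r 0.2119 ang 0.359
top L outer [-0.1979  0.0221] r 0.2137 ang 0.445
side Linner [-0.1626  0.0274] r 0.196 ang 0.293
side Louter [-0.1919  0.0228] r 0.2105 ang 0.42
top R inner free [-0.11   -0.0018] r 0.2168 ang 0.018
top R outer [-0.1275 -0.0009] r 0.217 ang 0.099
top rod [-0.142   0.0558] r 0.1632 ang 0.222
top rodbase [-0.1094  0.0333] r 0.1817 ang 0.018
top rodtip [-0.1687  0.0382] r 0.1876 ang 0.341
```

```bash
python3 - <<'E'
from h import *
g=lambda n,u,v:((u+.5)/2.6-.5+{'top':235,'side':170}[n],(v+.5)/2.6-.5+{'top':130,'side':120}[n])
o1,d1=ray('top',*g('top',263,330));o2,d2=ray('side',*g('side',410,300))
A=np.c_[d1,-d2];s=np.linalg.lstsq(A,o2-o1,rcond=None)[0];p,q=o1+d1*s[0],o2+d2*s[1];print(p,q,RC.T@(p[:2]-C0))
import cv2
for n in("side","top"):
    a=ctrl.read_camera(n); a=a[180:270,270:380] if n=="side" else a[215:275,290:380]
    cv2.imwrite(f"pics/{n}3.png",cv2.resize(cv2.convertScaleAbs(a,alpha=2),None,fx=6,fy=6,interpolation=cv2.INTER_CUBIC))
E
```

```text
[ 0.557593   -0.03162908  0.08901055] [ 0.58106326 -0.02076496  0.09018055] [-0.16158293  0.03345076]
```

View pics/side3.png

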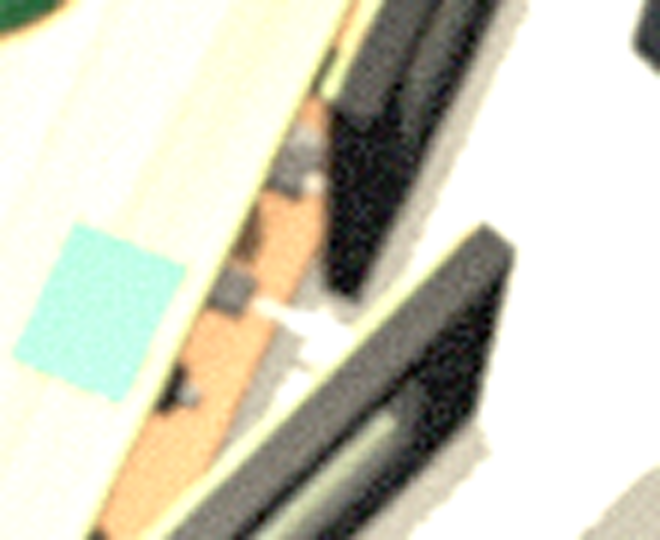

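View pics/top3.png

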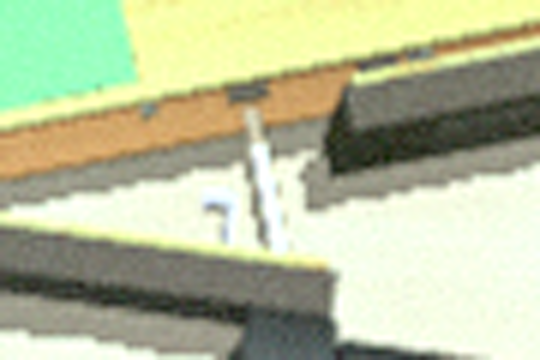

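Door ajar at about 0.35 rad, other door shut; the free inner corner is at cupboard (-0.180, 0.016). Going over the top and lowering the fingertips behind the edge.

jog_arm:
  commands:
    - {"tx": 0,"ty": 0,"tz": -3.5,"wx": 0,"wy": 0,"wz": 0,"hand": -1}
    - {"tx": 0,"ty": 0,"tz": -3.5,"wx": 0,"wy": 0,"wz": 0,"hand": -1}
    - {"tx": 4,"ty": 0.5,"tz": 0,"wx": 0,"wy": 0,"wz": 0,"hand": -1}
    - {"tx": 4,"ty": 0.5,"tz": 0,"wx": 0,"wy": 0,"wz": 0,"hand": -1}
    - {"tx": 3,"ty": 0.1,"tz": 0,"wx": 0,"wy": 0,"wz": 0,"hand": -1}
    - {"tx": 1.8,"ty": 0,"tz": 0,"wx": 0,"wy": 0,"wz": 0,"hand": -1}
    - {"tx": 0,"ty": 0,"tz": 0,"wx": 0,"wy": 0,"wz": 0,"hand": -1}
    - {"tx": 0,"ty": 0,"tz": 2,"wx": 0,"wy": 0,"wz": 0,"hand": -1}
    - {"tx": 0,"ty": 0,"tz": 0,"wx": 0,"wy": 0,"wz": 0,"hand": -1}

```text
time_s: 6.9
tool_pos: [0.5655, -0.0456, 0.2445]
ee_rot: [[0.978, 0.208, -0.002], [0.208, -0.978, 0.0], [-0.002, -0.001, -1.0]]
wrist_force: [-0.7, 0.0, 1.0]
opening: -0.0001
```

```bash
python3 - <<'E'
from h import *;import cv2
rep()
a=ctrl.read_camera("side")[150:310,230:410]
cv2.imwrite(f"pics/side4.png",cv2.resize(cv2.convertScaleAbs(a,alpha=1.8),None,fx=3.6,fy=3.6,interpolation=cv2.INTER_CUBIC))
E
```

```text
t 6.9 cup xy [-0.1567  0.0181] z 0.2445 F [-0.65  0.16] 0.99 op -0.0
yaw err 0.05 [-0.002  0.    -1.   ] [ -4.6  20.4  11.   80.7  -0.  163.4]
```

View pics/side4.png

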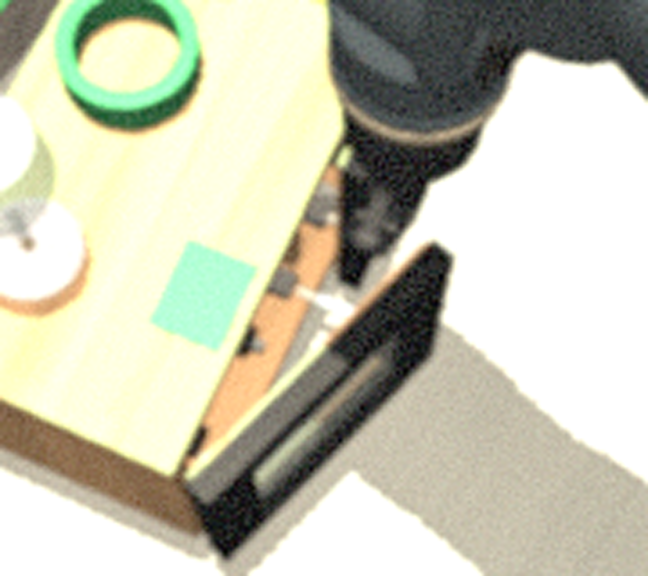

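The fingertip (about 355,280) hangs in the gap behind the edge, as computed. Lowering.

jog_arm:
  commands:
    - {"tx": 0.1,"ty": 0,"tz": 1.5,"wx": 0,"wy": 0,"wz": 0,"hand": -1}
    - {"tx": 0,"ty": 0,"tz": 1.5,"wx": 0,"wy": 0,"wz": 0,"hand": -1}
    - {"tx": 0,"ty": 0,"tz": 0,"wx": 0,"wy": 0,"wz": 0,"hand": -1}

```text
time_s: 7.32
tool_pos: [0.5669, -0.0453, 0.2138]
ee_rot: [[0.978, 0.209, -0.002], [0.209, -0.978, 0.0], [-0.002, -0.001, -1.0]]
wrist_force: [0.0, -0.3, 0.2]
opening: 0.0002
```

```bash
python3 -c "
from h import *;rep()"
```

```text
t 7.33 cup xy [-0.1553  0.0181] z 0.2138 F [-0.06 -0.32] 0.17 op 0.0
yaw err 0.05 [-0.002  0.    -1.   ] [ -4.6  20.8   7.   76.4  -0.  163.4]
```

jog_arm:
  commands:
    - {"tx": 0,"ty": 0,"tz": 1.5,"wx": 0,"wy": 0,"wz": 0,"hand": -1}
    - {"tx": 0,"ty": 0,"tz": 0.5,"wx": 0,"wy": 0,"wz": 0,"hand": -1}
    - {"tx": 0,"ty": 0,"tz": 0,"wx": 0,"wy": 0,"wz": 0,"hand": -1}

```text
time_s: 7.7
tool_pos: [0.5676, -0.0453, 0.1949]
ee_rot: [[0.978, 0.209, -0.001], [0.209, -0.978, 0.0], [-0.001, -0.0, -1.0]]
wrist_force: [0.2, 0.0, 0.8]
opening: 0.0002
```

```bash
python3 - <<'E'
from h import *
rep()
h=np.array([-.106,.215]);p=np.array([-.1553,.0181])
for i,t in enumerate([.36,.42,.5,.58,.66,.74,.82,.9,.98,1.06,1.14,1.22,1.29,1.36,1.42,1.47,1.5]):
    r=.200-.012*min(1,i/6)
    n=np.array([np.cos(t),-np.sin(t)]);s=.011*n[0]+.0145*-n[1]
    c=h+r*np.array([-np.sin(t),-np.cos(t)])+s*n
    d=(c-p)*100;p=c;print(t,c.round(4),'tx %.2f ty %.2f'%(d[0],-d[1]))
E
```

```text
t 7.7 cup xy [-0.1547  0.018 ] z 0.1949 F [ 0.17 -0.  ] 0.85 op 0.0
yaw err 0.06 [-0.001  0.    -1.   ] [ -4.6  21.    4.6  73.7  -0.  163.4]
0.36 [-0.162   0.0224] tx -0.67 ty -0.43
0.42 [-0.1722  0.0277] tx -1.01 ty -0.53
0.5 [-0.1854  0.035 ] tx -1.32 ty -0.73
0.58 [-0.198   0.0433] tx -1.26 ty -0.83
0.66 [-0.2098  0.0525] tx -1.19 ty -0.92
0.74 [-0.2209  0.0626] tx -1.11 ty -1.01
0.82 [-0.2311  0.0735] tx -1.02 ty -1.09
0.9 [-0.242   0.0839] tx -1.09 ty -1.04
0.98 [-0.252   0.0952] tx -1.01 ty -1.13
1.06 [-0.2612  0.1074] tx -0.92 ty -1.22
1.14 [-0.2694  0.1203] tx -0.82 ty -1.30
1.22 [-0.2766  0.1341] tx -0.72 ty -1.37
1.29 [-0.2819  0.1466] tx -0.54 ty -1.25
1.36 [-0.2864  0.1595] tx -0.45 ty -1.30
1.42 [-0.2895  0.171 ] tx -0.31 ty -1.14
1.47 [-0.2915  0.1806] tx -0.20 ty -0.97
1.5 [-0.2925  0.1865] tx -0.10 ty -0.59
```

No contact yet. Sweeping along the arc.

jog_arm:
  commands:
    - {"tx": -0.7,"ty": -0.4,"tz": 0,"wx": 0,"wy": 0,"wz": 0,"hand": -1}
    - {"tx": -1.0,"ty": -0.55,"tz": 0,"wx": 0,"wy": 0,"wz": 0,"hand": -1}
    - {"tx": -1.3,"ty": -0.75,"tz": 0,"wx": 0,"wy": 0,"wz": 0,"hand": -1}
    - {"tx": -1.25,"ty": -0.8,"tz": 0,"wx": 0,"wy": 0,"wz": 0,"hand": -1}
    - {"tx": 0,"ty": 0,"tz": 0,"wx": 0,"wy": 0,"wz": 0,"hand": -1}

```text
time_s: 8.32
tool_pos: [0.5201, -0.0294, 0.1959]
ee_rot: [[0.978, 0.209, 0.001], [0.209, -0.978, 0.0], [0.001, 0.0, -1.0]]
wrist_force: [-0.5, 0.9, -0.4]
opening: -0.0001
```

```bash
python3 - <<'E'
from h import *;import cv2
rep()
a=ctrl.read_camera("side")[150:310,230:410]
cv2.imwrite(f"pics/side5.png",cv2.resize(cv2.convertScaleAbs(a,alpha=1.8),None,fx=3.6,fy=3.6,interpolation=cv2.INTER_CUBIC))
E
```

```text
t 8.32 cup xy [-0.1978  0.0434] z 0.1959 F [-0.3   0.97] -0.37 op -0.0
yaw err 0.08 [ 0.001  0.    -1.   ] [ -3.2  15.1  -3.3  71.5   0.  164.7]
```

View pics/side5.png

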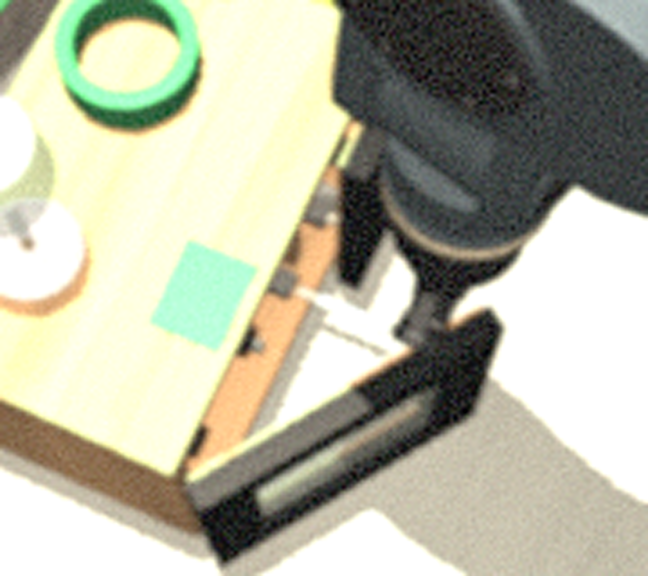

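The door is following the finger, which is behind the edge at (420,330). Continuing the arc.

jog_arm:
  commands:
    - {"tx": -1.2,"ty": -0.9,"tz": 0,"wx": 0,"wy": 0,"wz": 0,"hand": -1}
    - {"tx": -1.1,"ty": -1.0,"tz": 0,"wx": 0,"wy": 0,"wz": 0,"hand": -1}
    - {"tx": -1.0,"ty": -1.1,"tz": 0,"wx": 0,"wy": 0,"wz": 0,"hand": -1}
    - {"tx": -1.1,"ty": -1.05,"tz": 0,"wx": 0,"wy": 0,"wz": 0,"hand": -1}
    - {"tx": -1.0,"ty": -1.15,"tz": 0,"wx": 0,"wy": 0,"wz": 0,"hand": -1}
    - {"tx": -0.9,"ty": -1.2,"tz": 0,"wx": 0,"wy": 0,"wz": 0,"hand": -1}
    - {"tx": -0.8,"ty": -1.3,"tz": 0,"wx": 0,"wy": 0,"wz": 0,"hand": -1}

```text
time_s: 9.25
tool_pos: [0.4348, 0.0315, 0.1953]
ee_rot: [[0.978, 0.209, 0.0], [0.209, -0.978, 0.0], [0.0, -0.0, -1.0]]
wrist_force: [1.2, -0.3, -0.5]
opening: 0.0001
```

```bash
python3 -c "
from h import *;rep()"
```

```text
t 9.25 cup xy [-0.2686  0.1207] z 0.1953 F [ 1.12 -0.54] -0.5 op 0.0
yaw err 0.05 [ 0.  0. -1.] [  4.1   5.3 -15.4  69.3   0.  172.1]
```

jog_arm:
  commands:
    - {"tx": -0.75,"ty": -1.35,"tz": 0,"wx": 0,"wy": 0,"wz": 0,"hand": -1}
    - {"tx": -0.55,"ty": -1.25,"tz": 0,"wx": 0,"wy": 0,"wz": 0,"hand": -1}
    - {"tx": -0.45,"ty": -1.3,"tz": 0,"wx": 0,"wy": 0,"wz": 0,"hand": -1}
    - {"tx": -0.3,"ty": -1.1,"tz": 0,"wx": 0,"wy": 0,"wz": 0,"hand": -1}
    - {"tx": -0.2,"ty": -1.0,"tz": 0,"wx": 0,"wy": 0,"wz": 0,"hand": -1}
    - {"tx": -0.1,"ty": -0.6,"tz": 0,"wx": 0,"wy": 0,"wz": 0,"hand": -1}
    - {"tx": 0,"ty": 0,"tz": 0,"wx": 0,"wy": 0,"wz": 0,"hand": -1}
    - {"tx": 0,"ty": 0,"tz": 0,"wx": 0,"wy": 0,"wz": 0,"hand": -1}

```text
time_s: 10.25
tool_pos: [0.3995, 0.087, 0.1953]
ee_rot: [[0.977, 0.212, -0.001], [0.212, -0.977, 0.003], [-0.0, -0.003, -1.0]]
wrist_force: [0.8, 1.0, 0.1]
opening: -0.0
```

```bash
python3 - <<'E'
from h import *;import cv2
rep()
a=ctrl.read_camera("side")[120:350,170:410]
cv2.imwrite(f"pics/side6.png",cv2.resize(cv2.convertScaleAbs(a,alpha=1.6),None,fx=2.6,fy=2.6,interpolation=cv2.INTER_CUBIC))
E
```

```text
t 10.25 cup xy [-0.2916  0.1823] z 0.1953 F [1.02 0.78] 0.06 op -0.0
yaw err 0.23 [-0.001  0.003 -1.   ] [ 12.2   2.1 -18.8  69.1   0.2 179.9]
```

View pics/side6.png

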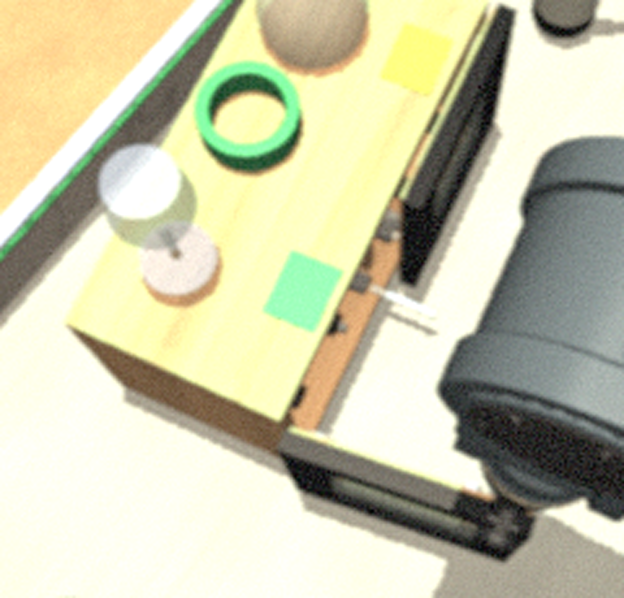

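The door stands near square. Joint 6 is at its 180° limit, so I won't go any further that way; backing off the door, then up and away.

jog_arm:
  commands:
    - {"tx": 0,"ty": 1.0,"tz": 0,"wx": 0,"wy": 0,"wz": 0,"hand": -1}
    - {"tx": 0,"ty": 2.0,"tz": 0,"wx": 0,"wy": 0,"wz": 0,"hand": -1}
    - {"tx": 0,"ty": 1,"tz": -3,"wx": 0,"wy": 0,"wz": 0,"hand": -1}
    - {"tx": 0,"ty": 1,"tz": -4,"wx": 0,"wy": 0,"wz": 0,"hand": -1}
    - {"tx": 0,"ty": 4,"tz": -4,"wx": 0,"wy": 0,"wz": 0,"hand": -1}
    - {"tx": 0,"ty": 4,"tz": 0,"wx": 0,"wy": 0,"wz": 0,"hand": -1}
    - {"tx": 0,"ty": 4,"tz": 0,"wx": 0,"wy": 0,"wz": 0,"hand": -1}
    - {"tx": 0,"ty": 4,"tz": 0,"wx": 0,"wy": 0,"wz": 0,"hand": -1}
    - {"tx": 0,"ty": 0,"tz": 0,"wx": 0,"wy": 0,"wz": 0,"hand": -1}
    - {"tx": 0,"ty": 0,"tz": 0,"wx": 0,"wy": 0,"wz": 0,"hand": -1}

```text
time_s: 11.55
tool_pos: [0.4438, -0.1185, 0.3046]
ee_rot: [[0.977, 0.211, -0.001], [0.211, -0.977, 0.003], [-0.0, -0.003, -1.0]]
wrist_force: [0.2, 1.2, -0.7]
opening: 0.0003
```

```bash
python3 - <<'E'
from h import *;import cv2
rep()
for n in("side","top"):
    a=ctrl.read_camera(n)
    cv2.imwrite(f"pics/{n}7.png",cv2.convertScaleAbs(a,alpha=1.5))
E
```

```text
t 11.55 cup xy [-0.2909 -0.0279] z 0.3046 F [0.47 1.11] -0.71 op 0.0
yaw err 0.22 [-0.001  0.003 -1.   ] [-1.510e+01  7.500e+00  2.900e+00  8.550e+01  1.000e-01  1.527e+02]
```

View pics/side7.png

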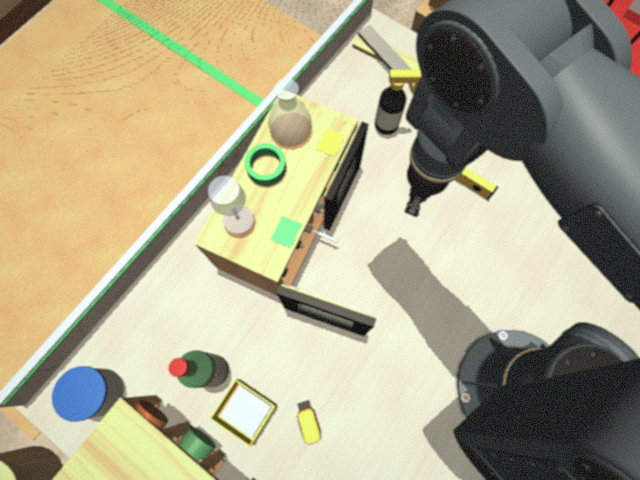

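View pics/top7.png

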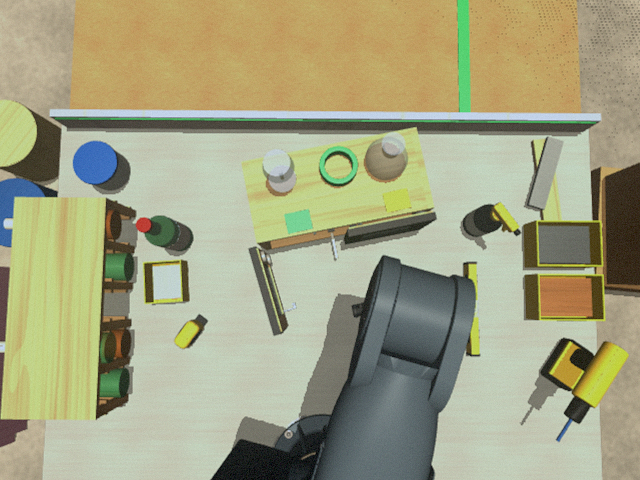

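The green-marked door stands at about 80° (from (257,248) to (286,331) in the top view). The yellow-marked door is flush and everything else is where it was. The arm is clear. Handing in.

```bash
python3 -c "
from bench import ctrl
print(ctrl.job_done())"
```

```text
the job is handed in; nothing more can be done
None
```

I opened the green-marked (left) door and handed the job in at about 11.7 s of the 51 s allowed; no verdict is reported.

- **Press and release:** I pushed the free edge in with the closed fingers, at about 5.5 N. I then drew back 15 cm, and the door sprang ajar by itself to about 0.35 rad.
- **Swing open:** I lowered the fingertips behind the edge from above, swung the door along its arc with the wrist force about 1 N at each check, and lifted the arm away.
- **Last pictures:** The left door stands roughly 80° (1.4 rad) open, a rough measure from the pixels. The right door is flush shut. Nothing else on the counter or the cupboard shows any visible shift, and the arm is well clear of everything.
- **What didn't go as planned:**
  - Joint 6 reached 179.9° of its 180° range at the end of the swing, so the finger stopped about 4 mm short of the commanded end and I went no further.
  - The first move call was refused because its rows left out some of the keys. Nothing moved.
  - The last force reading in free air was about 1.3 N, which I took as sensor noise.

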